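# Spent exit-light battery into the free cell of the covered battery crate

### The job

The spent battery from the emergency light lies on its side on the bench. Stand it on its base on the bench, let go, and take it again so that it can go upright into the battery crate; feel through the crate's sprung flaps for the one cell that is still empty and lower the battery, terminals up, right down onto that cell's floor. Press only gently, do not let the battery fall or drop, and leave the other things on the bench where they are.

Things in the scene. Friction and masses are not known exactly. Their poses are not given: they have to be found in the camera images.
- battery: sealed battery, 0.15 to 0.26 kg: grey block with black top, case 46 (x) by 28 (y) by 54 mm (z), two steel blade terminals on top, 2 mm thick, 6 mm high, at x = -14 and 14 mm. Origin: centre of the base, the face opposite the terminals; z points to the terminal end. At the start it lies on a 46 x 54 face, terminals to the robot's left (+y) give or take 43 degrees
- crate: grey plastic crate fixed to the bench, 112 (x) by 190 (y) by 88 mm high, four covered cells side by side along y. Origin: centre of the underside, z up. Walls and partitions 6 mm, up to the rim; each cell is 100 (x) by 40 mm (y) inside, its floor 8 mm above the bench. Three cells, which ones varies and cannot be seen, hold a battery already; one is empty down to the floor
- cell0 (a point): centre of the first cell's mouth, at rim height (88 mm), 69 mm from the crate's middle along -y; axes as the crate's. Each cell is closed by two black sprung flaps, hinged along its long sides 5 mm below the rim, meeting in the middle. A light push (1 to 2 N for the pair; slippery) swings them down, 20 mm deep along the sides; they close again by themselves
- cell1 (a point): the same point of the second cell, 23 mm from the middle along -y. In every cell solid steps at both ends, up to 36 mm above the bench, leave a pocket 54 (x) by 40 mm (y) in the middle for the battery; above the steps the full 100 mm length is free for fingers
- cell2 (a point): the same point of the third cell, 23 mm from the middle along +y. In an occupied cell a battery of the same kind stands upright in the pocket, case top 62 mm and terminal tops 68 mm above the bench, that is 26 and 20 mm below the rim
- cell3 (a point): the same point of the fourth cell, 69 mm from the middle along +y
- light: bystander: opened white emergency light lying on its back, 75 x 260 x 56 mm box with a round lamp at each end (400 mm overall along its y). Origin: centre of the underside
- torch: bystander: black torch standing on its lamp end, 50 mm diameter, 154 mm high. Origin: centre of its underside
- tape: bystander: roll of black tape lying flat, 64 mm diameter, 19 mm high. Origin: centre of its underside
- screwdriver: bystander: screwdriver with grey handle lying on the bench along its x. Origin: underside, near its middle
Mind the look-alikes: they are no part of the job. Leave any green look-alike of the crate alone.

How it is judged:
On the way:
1. the battery stands on its base on the bench, let go (angle between battery's own z axis and vertical below 0.15 rad and height (world z) of battery below 0.005 m and contact force between the fingers and battery below 0.1 N and linear speed of battery below 0.03 m/s), for 0.2 s.
At the end, for the whole second after the job is handed in: the battery stands in the pocket of one of the four crate cells, terminals up within about 11 degrees, its base on the cell floor (within 6 mm), within 15 mm of the crate's long centre line, at rest and released (z of battery in the frame of crate between 0.004 and 0.014 m and x of battery in the frame of crate between -0.015 and 0.015 m and y of battery in the frame of crate between -0.085 and 0.085 m and angle between battery's own z axis and vertical below 0.2 rad and linear speed of battery below 0.02 m/s); the robot touches nothing.
It fails at once if the battery is let fall: it moves faster than 0.5 m/s with no finger on it (linear speed of battery above 0.5 m/s and contact force between the fingers and battery below 0.1 N).
It fails at once if something is pressed into or against the crate with more than 80 N (contact force between crate and anything else above 80 N).
It fails at once if the emergency light, torch, tape or screwdriver is moved more than 30 mm (distance of any of light, torch, tape, screwdriver from where it was at the start of the episode above 0.03 m).
It also fails if it takes over 61 s, if anything falls off the work surface, if the arm or the gripper's body presses on something with over 40 N, if the wrist force passes 120 N, or if a joint passes its speed limit or range.

### The arm

A 7-joint arm with a two-finger parallel gripper is mounted at the origin on the work surface. World frame = base frame: x ahead of the robot, y to its left, z up, the work surface at z = 0. Lengths are in m, angles in rad, forces in N, time in s.
With the tool pointing down it reaches from about 0.4 to 0.85 m from the base axis. Payload 4.5 kg.
Tool frame: the origin (TCP) lies on the centre line of the jaws, within the pads' length; the fingertips stand ahead of it and the grasp point (between the pads) lies 3 mm ahead of it (r.finger_overhang is the z of the fingertips in the tool frame, in m); z points along the fingers, y is the direction in which the jaws open and shut (so a half turn about z gives the same grasp; the last joint's range is limited). The gripper opens to 88 mm and grips with 3 to 60 N. Pads are 18 mm wide; open, the fingers measure 123 mm over their backs; the gripper's body (75 mm by 187 mm) begins 45 mm behind the grasp point.
Start: joints at [-1.083, 0.689, -0.195, 1.565, 0.157, 0.902, -0.215], TCP at [0.274, 0.562, 0.261] pointing down, gripper open.
Joint ranges: [-3.01, 3.01], [-0.46, 2.08], [-1.47, 1.51], [0.13, 2.56], [-1, 4.14], [0.04, 2.09], [-2.66, 2.66]. Speed limits (rad/s): [2.57, 2.57, 3.14, 3.14, 3.14, 3.14, 3.14].

### API

Orientations are given as a unit quaternion [x, y, z, w].
In Python, from plant import get_state, snapshot, camera_model, workorder, boxes_of, mark_of, r gives the robot as it stands.
- The arm moves only by the tool jog_arm, never from a script. Its argument "rows" is a list of rows, each a list of 2 entries, a list of its own where there are three numbers: the shift along the tool's x, y, z normalised to -1 to 1, where 1 is 75 cm, then the turn about the tool's z normalised to -1 to 1, where 1 is 2 rad. A call has 1 to 20 rows; each row is the pose to reach, as a shift and turn from the pose commanded when the call began, along the tool's axes at that moment; what a row does not reach only later rows make up. A row lasts 1/12 s, in which the tool goes at most 41.7 mm and 7.16 degrees, less where a joint would pass 70% of its speed; a pose out of reach is approached as far as the arm can. A call with a number of a shift or a turn outside -1 to 1 is refused whole. A call with a gripper value outside its range is refused whole. "gripper" is the finger opening in mm, from 0 to 88.1, set as the call begins (left out, the last holds). The fingers move at their own pace and stop on an object; "newtons" is the grip in N (left out, the last holds). Time passes only in rows, so rows that repeat a pose let the fingers close. It gives the time, the measured TCP pose, the force and the opening at its end, in the units of the state.
- get_state(): the state, without advancing time (a new reading comes with each control period).
- snapshot(name): name is "side" or "top"; returns the picture (400x640x3 uint8, red, green, blue); there is no depth.
- camera_model(name): a dict with "mtx" (3x3 intrinsics, pixels), "extrinsics" (4x4, takes a point from camera to world coordinates). Camera axes: x right, y up, looking along -z (the intrinsics and any distortion apply to the point x, -y, -z); pixel columns grow to the right and rows downward; lengths in m; the calibration is good to about 2 mm. A picture is of the moment at which its call begins. camera_model takes no time and is no camera call.
- workorder.finish_job(): hands the job in, once; it reports no verdict.
Trained networks look in the newest picture that a camera, given by its name, has taken for a name from the list of things; names that differ only in an ending like _2 or _b are one class to them, and where a whole thing is asked for, a point or a joint stands for the part that bears it (a point fixed in the world has none). Each returns a list of dicts, best first, with "p" (0 to 1); they miss things now and then, are a little off and sometimes report something else, mostly with a low value. They report only what shows in the picture. A call takes as long as a camera call. They do not tell look-alikes from the thing itself.
- boxes_of(thing, camera): "rect" ([left, top, right, bottom] in pixels, round what is visible of it).
- mark_of(thing, camera): "pixel" ([row, column] in pixels: a listed point, or the origin of a listed thing).
The state is a dict: "clock": time; "q": joint angles; "qd": joint speeds; "joint_torque": joint torques, N m; "tool_pos": TCP position; "eef_rot": TCP orientation; "contact_force": force on the tool from outside, world axes, zero at the start; "moment": the same for the moment, N m; "opening": opening from 0.0 (shut) to 1.0 (fully open).
Only numpy, scipy, OpenCV 4.12 (cv2) and the standard library are available. Lean on these libraries where they do the work, as an engineer would, in place of code of your own. Each camera call takes 0.05 s, during which the arm holds its last target.

## Working session

There is one attempt and no reset: what is moved stays moved. The work goes in short steps, Python scripts to look and compute and a tool call to move; the robot and the scene stay as the last step left them, time stands still between calls to the robot, and variables do not carry over. Pictures are saved under pics/ and viewed, and the job is handed in when it is done.

Besides the shell and the picture viewer there is one more tool, called as name([rows], argument=value, ...), one row to a line, values as JSON. jog_arm: Moves the arm, as the interface text tells. Scaled input: -1 to 1 covers 75 cm each way for a shift and 2 rad each way for a turn. Its arguments: {"type":"object","properties":{"rows":{"type":"array"},"gripper":{"type":"number"},"newtons":{"type":"number"}},"required":["rows"]}

```bash
ls; mkdir -p pics; python3 - <<'E'
from plant import *
import cv2,numpy as np
s=get_state();print(s, r.finger_overhang)
for c in ("side","top"):
    im=snapshot(c);cv2.imwrite(f"pics/{c}0.png",im[:,:,::-1])
    m=camera_model(c);print(c,m)
    for t in ("battery","crate"):
        print(t,boxes_of(t,c)[:4],mark_of(t,c)[:4])
E
```

```text
pics
{'clock': 0.0, 'q': array([-1.08319887,  0.68996749, -0.19452255,  1.56637354,  0.15727811,
        0.90248461, -0.21513016]), 'qd': array([ 0.00094165, -0.00254452, -0.0009058 , -0.00010524,  0.00221531,
       -0.00052195,  0.00022466]), 'joint_torque': array([ 1.18228832e-04, -5.27566445e+01, -1.26681034e+00, -1.53423607e+01,
       -5.25823783e-02,  6.66632623e-03,  1.66146633e-04]), 'tool_pos': array([0.27375687, 0.5611828 , 0.25991264]), 'eef_rot': array([ 2.24931930e-01,  9.74374044e-01, -9.08973745e-04, -1.52012089e-04]), 'contact_force': array([ 0.54546614,  0.08594898, -0.60851399]), 'moment': array([ 0.01170272,  0.00786331, -0.01370135]), 'opening': 0.9983086197142316} 0.022
side {'mtx': array([[459.78350804,   0.        , 307.04881501],
       [  0.        , 459.78350804, 205.93447911],
       [  0.        ,   0.        ,   1.        ]]), 'extrinsics': array([[ 0.77058358,  0.34348399, -0.53686096, -0.00119205],
       [-0.63692346,  0.38461217, -0.66813321, -0.76929112],
       [-0.0230098 ,  0.85679182,  0.51514883,  0.63209207],
       [ 0.        ,  0.        , 
[... 450 characters left out ...]
: array([[380.34765059,   0.        , 318.91688261],
       [  0.        , 380.34765059, 200.47637461],
       [  0.        ,   0.        ,   1.        ]]), 'extrinsics': array([[-0.02903552,  0.99331847, -0.11169315,  0.45245367],
       [-0.99915516, -0.03209274, -0.02567138, -0.10875196],
       [-0.02908439,  0.1108534 ,  0.9934111 ,  0.92026995],
       [ 0.        ,  0.        ,  0.        ,  1.        ]])}
battery [{'rect': [141.4, 223.4, 165.2, 244.7], 'p': 0.95}] [{'pixel': [230.8, 165.5], 'p': 0.77}]
crate [{'rect': [309.4, 162.6, 408.0, 225.4], 'p': 0.89}, {'rect': [431.5, 122.7, 538.2, 198.2], 'p': 0.66}] [{'pixel': [167.2, 476.1], 'p': 0.9}, {'pixel': [202.4, 352.0], 'p': 0.87}]
```

View pics/top0.png

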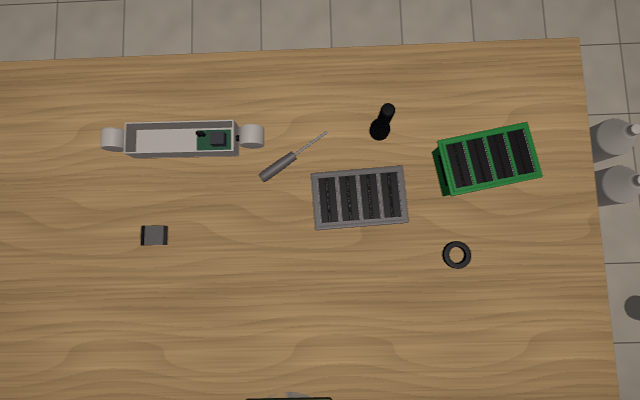

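View pics/side0.png

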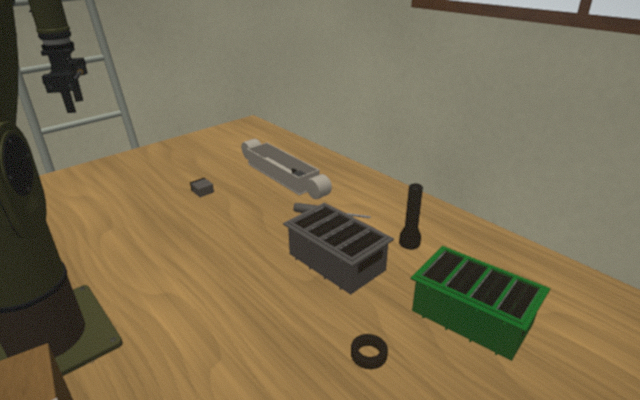

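```bash
cat > h.py <<'E'
import numpy as np,cv2
from plant import *
def ray(c,row,col):
    m=camera_model(c);K=m["mtx"];T=m["extrinsics"]
    d=np.array([(col-K[0,2])/K[0,0],-(row-K[1,2])/K[1,1],-1.]);return T[:3,3],T[:3,:3]@d
def toplane(c,row,col,z):
    o,d=ray(c,row,col);return o+d*(z-o[2])/d[2]
def proj(c,P):
    m=camera_model(c);K=m["mtx"];T=m["extrinsics"];P=np.atleast_2d(P)
    q=(P-T[:3,3])@T[:3,:3];return np.c_[K[1,1]*q[:,1]/q[:,2]+K[1,2], K[0,0]*q[:,0]/-q[:,2]+K[0,2]]  # row,col
def crop(c,rect,k,name):
    im=snapshot(c);l,t,r_,b=rect
    cv2.imwrite(f"pics/{name}.png",cv2.resize(im[t:b,l:r_,::-1],None,fx=k,fy=k,interpolation=cv2.INTER_CUBIC))
E
python3 - <<'E'
from h import *
a=cv2.imread("pics/top0.png");b=cv2.imread("pics/side0.png")
A=cv2.resize(a[215:255,130:180],None,fx=8,fy=8,interpolation=2);A=cv2.copyMakeBorder(A,0,0,0,0,0)
B=cv2.resize(b[167:207,180:230],None,fx=8,fy=8,interpolation=2)
cv2.imwrite("pics/bz.png",np.hstack([A,B]))
C=cv2.resize(a[155:240,300:420],None,fx=6,fy=6,interpolation=2);cv2.imwrite("pics/cz.png",C)
# row/col sign check
print(proj("top",toplane("top",230,150,0.02)))
E
```

```text
[[230. 150.]]
```

View pics/bz.png

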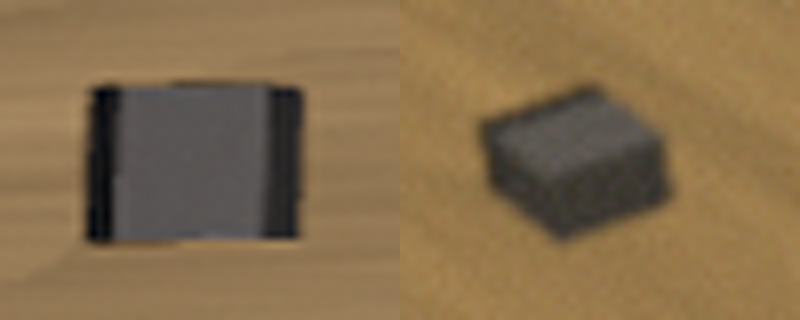

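View pics/cz.png

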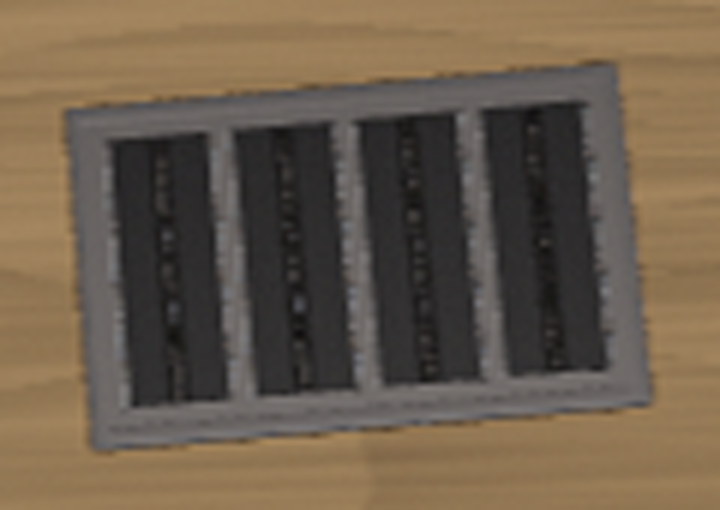

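```bash
python3 - <<'E'
from h import *
f=lambda x,y,ox,oy,k:( (y+.5)/k-.5+oy,(x+.5)/k-.5+ox)
print("battery")
P=[toplane("top",*f(x,y,130,215,8),0.028) for x,y in [(268,85),(262,240),(88,240),(93,88)]]
for p in P: print(p.round(4))
for i in range(4): print(np.linalg.norm(P[i]-P[(i+1)%4]).round(4))
print("c",np.mean(P,0)); d=(P[2]+P[3]-P[0]-P[1]);print("zdir deg",np.degrees(np.arctan2(d[1],d[0])))
e=(P[3]+P[0]-P[1]-P[2]);print("xdir",np.degrees(np.arctan2(e[1],e[0])))
for z in (0.088,0.083):
  print("crate z",z)
  P=[toplane("top",*f(x,y,300,155,6),z) for x,y in [(65,108),(617,63),(652,403),(95,450)]]
  for p in P: print(p.round(4))
  for i in range(4): print(np.linalg.norm(P[i]-P[(i+1)%4]).round(4))
  print(np.mean(P,0));
# cell inner corners
cells=[[(108,140),(208,133),(228,398),(130,407)],[(234,131),(333,123),(355,388),(258,397)],[(357,121),(457,113),(482,378),(381,386)],[(482,110),(582,102),(607,369),(507,376)]]
for c in cells:
  P=np.array([toplane("top",*f(x,y,300,155,6),0.085) for x,y in c])
  d=P[0]+P[1]-P[2]-P[3]
  print(P.mean(0).round(4),np.degrees(np.arctan2(d[1],d[0])).round(2), np.linalg.norm(d/2).round(4),np.linalg.norm(P[0]-P[1]).round(4))
for n in ("cell0","cell1","cell2","cell3"):
  for c in ("top","side"):
    print(n,c,[ (toplane(c,*m["pixel"],.088).round(4)[:2],m["p"]) for m in mark_of(n,c)[:4]])
print(get_state()["clock"])
E
```

```text
battery
[0.5057 0.2858 0.028 ]
[0.4601 0.2868 0.028 ]
[0.4616 0.3388 0.028 ]
[0.5065 0.3384 0.028 ]
0.0457
0.052
0.0449
0.0526
c [0.48347461 0.31245259 0.028     ]
zdir deg 88.78768430378202
xdir -0.9248227581153177
crate z 0.088
[ 0.609  -0.0702  0.088 ]
[ 0.6188 -0.2742  0.088 ]
[ 0.4932 -0.2801  0.088 ]
[ 0.4823 -0.0777  0.088 ]
0.2042
0.1257
0.2027
0.1269
[ 0.55083162 -0.17554478  0.088     ]
crate z 0.083
[ 0.6099 -0.0699  0.083 ]
[ 0.6198 -0.2752  0.083 ]
[ 0.4935 -0.2811  0.083 ]
[ 0.4825 -0.0776  0.083 ]
0.2055
0.1264
0.2039
0.1277
[ 0.55142264 -0.17594605  0.083     ]
[ 0.5482 -0.1065  0.085 ] 2.67 0.0989 0.0372
[ 0.5503 -0.1532  0.085 ] 2.75 0.0987 0.0367
[ 0.5526 -0.1988  0.085 ] 2.72 0.0984 0.037
[ 0.5549 -0.2448  0.085 ] 2.45 0.0989 0.0369
cell0 top [(array([ 0.6171, -0.4428]), 0.97), (array([ 0.5425, -0.1056]), 0.82), (array([ 0.6069, -0.3887]), 0.81), (array([ 0.5518, -0.1523]), 0.78)]
cell0 side [(array([ 0.5674, -0.1892]), 0.86), (array([ 0.6273, -0.4928]), 0.82), (array([ 0.5581, -0.1398]), 0.78), (array([ 0.6261, -0.4439]), 0.78)]
cell1 top [(array([ 0.6171, -0.442
[... 178 characters left out ...]
3, -0.4928]), 0.82), (array([ 0.5581, -0.1398]), 0.78), (array([ 0.6261, -0.4439]), 0.78)]
cell2 top [(array([ 0.6171, -0.4428]), 0.97), (array([ 0.5425, -0.1056]), 0.82), (array([ 0.6069, -0.3887]), 0.81), (array([ 0.5518, -0.1523]), 0.78)]
cell2 side [(array([ 0.5674, -0.1892]), 0.86), (array([ 0.6273, -0.4928]), 0.82), (array([ 0.5581, -0.1398]), 0.78), (array([ 0.6261, -0.4439]), 0.78)]
cell3 top [(array([ 0.6171, -0.4428]), 0.97), (array([ 0.5425, -0.1056]), 0.82), (array([ 0.6069, -0.3887]), 0.81), (array([ 0.5518, -0.1523]), 0.78)]
cell3 side [(array([ 0.5674, -0.1892]), 0.86), (array([ 0.6273, -0.4928]), 0.82), (array([ 0.5581, -0.1398]), 0.78), (array([ 0.6261, -0.4439]), 0.78)]
0.9
```

```bash
python3 - <<'E'
from h import *
def box(cx,cy,yaw,lx,ly,z0,z1):
    c,s=np.cos(yaw),np.sin(yaw);return [np.array([cx+c*a-s*b,cy+s*a+c*b,z]) for z in(z0,z1) for a,b in((lx,ly),(lx,-ly),(-lx,-ly),(-lx,ly))]
def draw(im,c,P,k,ox,oy,col):
    q=proj(c,P);q=[(int((v[1]-ox+.5)*k),int((v[0]-oy+.5)*k)) for v in q]
    for i in range(4):
        for a,b in((i,(i+1)%4),(4+i,4+(i+1)%4),(i,i+4)): cv2.line(im,q[a],q[b],col,1)
out=[]
y=np.radians(2.7)
for c,(l,t) in (("top",(300,155)),("side",(278,190))):
    im=cv2.imread(f"pics/{c}0.png")[t:t+115,l:l+130];im=cv2.resize(im,None,fx=3,fy=3,interpolation=2)
    draw(im,c,box(.5515,-.1758,y,.056,.095,0,.088),3,l,t,(0,255,255))
    for k in(-.069,-.023,.023,.069):
        draw(im,c,box(.5515-np.sin(y)*k,-.1758+np.cos(y)*k,y,.05,.02,.0875,.088),3,l,t,(0,0,255))
    out.append(im)
o2=[]
for c,(l,t) in (("top",(130,210)),("side",(170,160))):
    im=cv2.imread(f"pics/{c}0.png")[t:t+50,l:l+65];im=cv2.resize(im,None,fx=6,fy=6,interpolation=2)
    draw(im,c,box(.4835,.3125,np.radians(-1.1),.023,.027,0,.028),6,l,t,(0,255,255)); o2.append(im)
cv2.imwrite("pics/ov.png",np.vstack([np.hstack(out)[:, :780],np.hstack(o2)]))
E
```

```text
(no output)
```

View pics/ov.png

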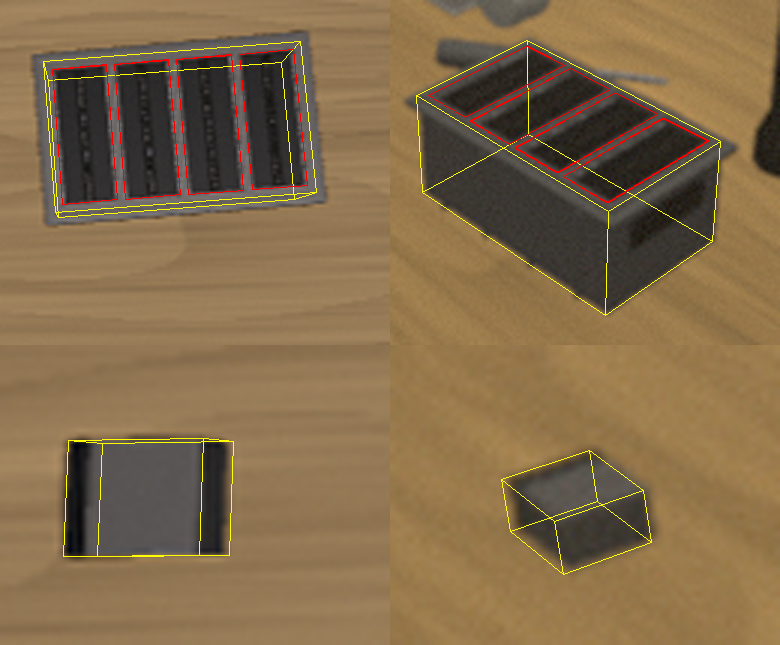

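```bash
cat >> h.py <<'E'
def go(pos,yaw_deg):
    """tool y axis world heading yaw (mod 180)"""
    s=get_state();from scipy.spatial.transform import Rotation as R
    M=R.from_quat(s["eef_rot"]).as_matrix()
    d=M.T@(np.array(pos)-s["tool_pos"]);cur=np.degrees(np.arctan2(M[1,1],M[0,1]))
    t=(cur-yaw_deg+90)%180-90
    print("now",s["tool_pos"].round(4),"yaw",cur.round(2),"tilt",M[2,2].round(5),"clock",s["clock"],"F",s["contact_force"].round(2),"op",round(88.1*s["opening"],1))
    print("shift",(d/.75).round(4),"turn",round(np.radians(t)/2,4))
E
python3 -c "
from h import *
print(toplane('top',157,180,.05),toplane('top',175,270,0))
go([.4835,.3315,.10],-1.1)"
```

```text
[0.66402141 0.23835501 0.05      ] [0.62293438 0.03368005 0.        ]
now [0.274  0.5618 0.2608] yaw 64.0 tilt -1.0 clock 0.9 F [-0.38 -0.99 -0.44] op 88.1
shift [-0.3857 -0.1536  0.2143] turn 0.5681
```

jog_arm([
  [[-0.3857,-0.1536,0.2143],0.568],
  [[-0.3857,-0.1536,0.2143],0.568],
  [[-0.3857,-0.1536,0.2143],0.568],
  [[-0.3857,-0.1536,0.2143],0.568],
  [[-0.3857,-0.1536,0.2143],0.568],
  [[-0.3857,-0.1536,0.2143],0.568],
  [[-0.3857,-0.1536,0.2143],0.568],
  [[-0.3857,-0.1536,0.2143],0.568],
  [[-0.3857,-0.1536,0.2143],0.568],
  [[-0.3857,-0.1536,0.2143],0.568],
  [[-0.3857,-0.1536,0.2143],0.568],
  [[-0.3857,-0.1536,0.2143],0.568],
], gripper=75, newtons=3)

```text
clock: 1.9
tool_pos: [0.4826, 0.3334, 0.1004]
eef_rot: [0.712, 0.702, 0.001, -0.001]
contact_force: [-0.8, 0.7, 0.8]
opening: 0.852
```

```bash
python3 -c "
from h import *
go([.4835,.3315,.0245],-1.1)"
```

```text
now [0.4826 0.3334 0.1004] yaw -0.85 tilt -1.0 clock 1.9 F [-0.75  0.75  0.81] op 75.0
shift [-0.0027  0.0013  0.1012] turn 0.0022
```

jog_arm([
  [[-0.0025,0.001,0.04],0],
  [[-0.0025,0.001,0.08],0],
  [[-0.0025,0.001,0.1],0],
  [[-0.0025,0.001,0.101],0],
  [[-0.0025,0.001,0.101],0],
])

```text
clock: 2.32
tool_pos: [0.4829, 0.332, 0.0244]
eef_rot: [0.712, 0.702, 0.0, -0.001]
contact_force: [0.5, 1.3, 0.1]
opening: 0.849
```

jog_arm([
  [[0,0,0],0],
  [[0,0,0],0],
  [[0,0,0],0],
  [[0,0,0],0],
  [[0,0,0],0],
  [[0,0,0],0],
], gripper=40, newtons=3)

```text
clock: 2.82
tool_pos: [0.4844, 0.3298, 0.0247]
eef_rot: [0.714, 0.7, 0.0, -0.0]
contact_force: [0.7, 0.2, 3.2]
opening: 0.525
```

```bash
python3 -c "
from h import *
go([.4835,.3315,.0245],-1.1)
crop('top',(120,200,200,260),6,'g1')
crop('side',(150,130,250,210),6,'g1s')"
```

```text
now [0.4844 0.3298 0.0247] yaw -1.08 tilt -1.0 clock 2.8167 F [0.73 0.21 3.16] op 46.2
shift [ 0.0022 -0.0012  0.0002] turn 0.0002
```

View pics/g1s.png

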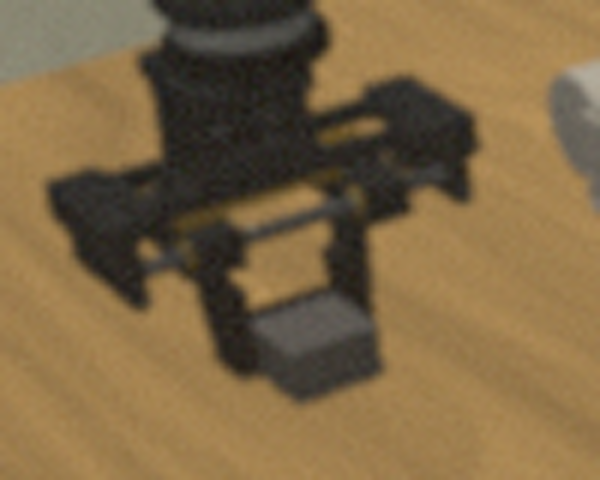

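jog_arm([
  [[-0.002,0,-0.005],0],
  [[-0.004,0,-0.01],0],
  [[-0.007,0,-0.0145],0],
  [[-0.01,0,-0.019],0],
  [[-0.0135,0,-0.0232],0],
  [[-0.0172,0,-0.0272],0],
  [[-0.0172,0,-0.0272],0],
])

```text
clock: 3.5
tool_pos: [0.4843, 0.3156, 0.0453]
eef_rot: [0.714, 0.7, 0.0, 0.0]
contact_force: [-0.1, -0.8, -0.6]
opening: 0.519
```

```bash
python3 -c "
from h import *
go([.4835,.3315,.0245],-1.1)
crop('side',(150,130,250,210),6,'g2s')"
```

```text
now [0.4843 0.3156 0.0453] yaw -1.15 tilt -1.0 clock 3.5 F [-0.08 -0.8  -0.59] op 45.8
shift [ 0.0212 -0.0015  0.0277] turn -0.0004
```

View pics/g2s.png

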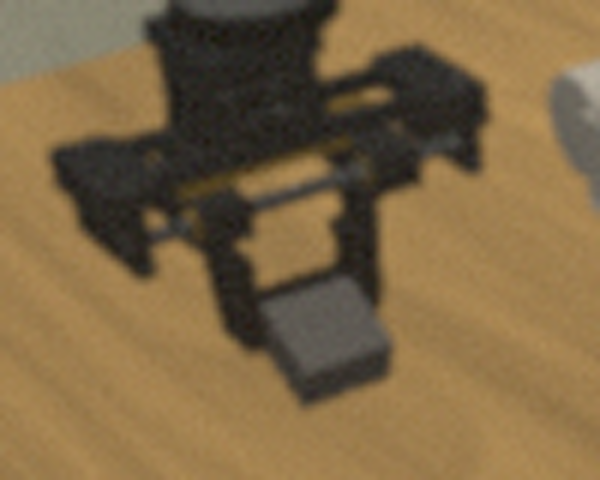

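jog_arm([
  [[-0.0032,0,-0.0027],0],
  [[-0.0064,0,-0.0052],0],
  [[-0.0098,0,-0.0073],0],
  [[-0.0133,0,-0.0093],0],
  [[-0.017,0,-0.0111],0],
  [[-0.0208,0,-0.0127],0],
  [[-0.0247,0,-0.0139],0],
  [[-0.0287,0,-0.0149],0],
  [[-0.0287,0,-0.0149],0],
])

```text
clock: 4.3
tool_pos: [0.4836, 0.2941, 0.056]
eef_rot: [0.714, 0.7, -0.0, 0.0]
contact_force: [-0.2, -0.0, -1.6]
opening: 0.524
```

```bash
python3 -c "
from h import *
go([.4835,.3315,.0245],-1.1)
crop('side',(150,130,250,210),6,'g3s')"
```

```text
now [0.4836 0.2941 0.056 ] yaw -1.14 tilt -1.0 clock 4.3 F [-0.23 -0.04 -1.63] op 46.1
shift [ 0.0499 -0.0012  0.0419] turn -0.0004
```

View pics/g3s.png

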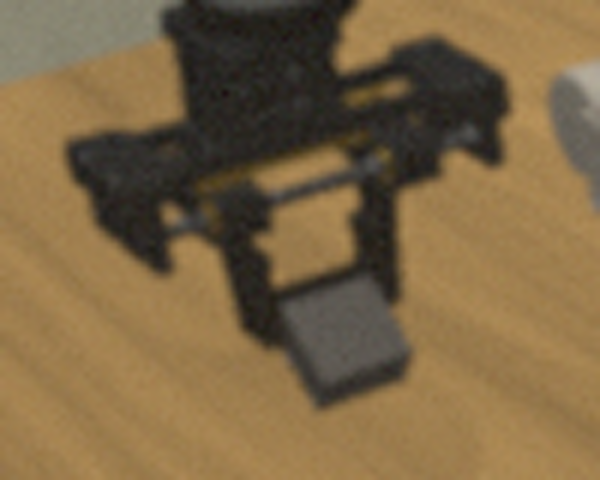

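```bash
cat >> h.py <<'E'
def bat(base,phi,yaw):
    """corners; phi: angle of body z above horizontal (+y side) ; base centre world; yaw body x heading"""
    c,s=np.cos(yaw),np.sin(yaw);X=np.array([c,s,0]);Y=np.array([-s,c,0]);U=np.array([0,0,1.])
    Z=np.cos(phi)*Y+np.sin(phi)*U;T=-np.sin(phi)*Y+np.cos(phi)*U
    return [base+a*X+b*T+h*Z for h in(0,.054) for a,b in((.023,.014),(.023,-.014),(-.023,-.014),(-.023,.014))]
def draw(im,c,P,k,ox,oy,col):
    q=proj(c,P);q=[(int((v[1]-ox+.5)*k),int((v[0]-oy+.5)*k)) for v in q]
    for i in range(4):
        for a,b in((i,(i+1)%4),(4+i,4+(i+1)%4),(i,i+4)): cv2.line(im,q[a],q[b],col,1)
def grip_overlay(c,rect,k,name,phis,zc=.0445,off=-.0107):
    im=snapshot(c);l,t,r_,b=rect;s=get_state();tp=s["tool_pos"];out=[]
    for ph in phis:
        ph=np.radians(ph);yaw=np.radians(-1.1)
        Z=np.cos(ph)*np.array([-np.sin(yaw),np.cos(yaw),0])+np.sin(ph)*np.array([0,0,1.])
        B=tp+[0,0,off]-zc*Z
        o=cv2.resize(im[t:b,l:r_,::-1],None,fx=k,fy=k,interpolation=2);P=bat(B,ph,yaw);draw(o,c,P,k,l,t,(0,255,255));out.append(o)
        print(np.degrees(ph),"lowest z",min(p[2] for p in P).round(4))
    cv2.imwrite(f"pics/{name}.png",np.hstack(out))
E
python3 -c "
from h import *
grip_overlay('side',(185,165,225,205),6,'o3',(30,40,50))"
```

```text
29.999999999999996 lowest z 0.0108
40.0 lowest z 0.0058
50.0 lowest z 0.0021
```

View pics/o3.png

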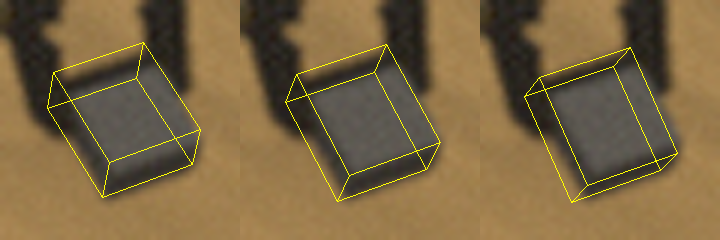

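jog_arm([
  [[-0.004,0,0],0],
  [[-0.008,0,0],0],
  [[-0.012,0,0],0],
  [[-0.016,0,0],0],
  [[-0.02,0,0],0],
  [[-0.024,0,0],0],
  [[-0.028,0,0],0],
  [[-0.032,0,0],0],
])

```text
clock: 5.07
tool_pos: [0.4831, 0.2708, 0.0558]
eef_rot: [0.714, 0.7, -0.0, -0.0]
contact_force: [-0.5, 0.2, -1.3]
opening: 0.523
```

```bash
python3 -c "
from h import *
go([.4835,.3315,.0245],-1.1)
grip_overlay('side',(185,165,235,215),5,'o4',(40,50,60),off=-.015)"
```

```text
now [0.4831 0.2708 0.0558] yaw -1.09 tilt -1.0 clock 5.0667 F [-0.47  0.25 -1.27] op 46.1
shift [ 0.081  -0.001   0.0418] turn 0.0001
40.0 lowest z 0.0015
50.0 lowest z -0.0023
59.99999999999999 lowest z -0.0047
```

View pics/o4.png

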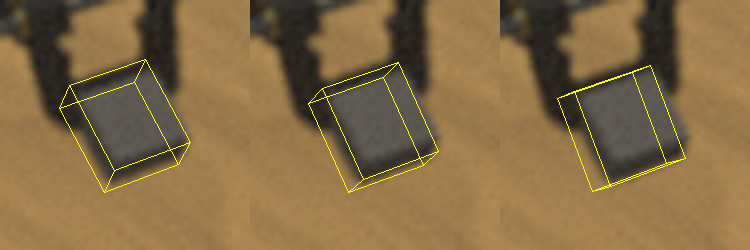

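jog_arm([
  [[0,0,-0.006],0],
  [[-0.015,0,-0.006],0],
  [[0.005,0,-0.006],0],
  [[-0.015,0,-0.006],0],
  [[0.005,0,-0.006],0],
  [[-0.015,0,-0.006],0],
  [[0,0,-0.006],0],
  [[0,0,-0.006],0],
])

```text
clock: 5.78
tool_pos: [0.4833, 0.2721, 0.0606]
eef_rot: [0.714, 0.7, 0.001, -0.0]
contact_force: [0.6, 0.6, -0.3]
opening: 0.523
```

```bash
python3 -c "
from h import *
go([.4835,.3315,.0245],-1.1)
grip_overlay('side',(185,165,235,215),5,'o5',(45,55,65),off=-.015)"
```

```text
now [0.4833 0.2721 0.0606] yaw -1.07 tilt -1.0 clock 5.7833 F [ 0.6   0.61 -0.27] op 46.1
shift [ 0.0791 -0.0012  0.0482] turn 0.0003
45.0 lowest z 0.0042
55.0 lowest z 0.0011
65.0 lowest z -0.0007
```

View pics/o5.png

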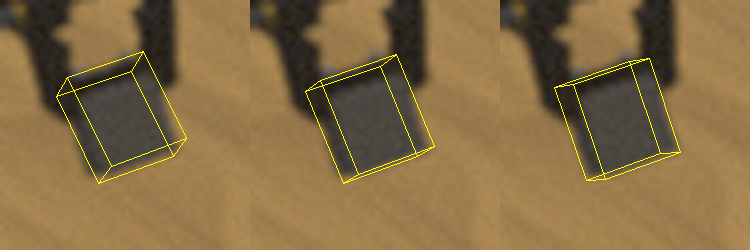

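jog_arm([
  [[-0.02,0,0],0],
  [[0.005,0,0],0],
  [[-0.02,0,0],0],
  [[0.005,0,0],0],
  [[-0.02,0,0],0],
  [[0.005,0,0],0],
  [[-0.02,0,0],0],
  [[0,0,0],0],
  [[0,0,0],0],
])

```text
clock: 6.58
tool_pos: [0.4831, 0.2729, 0.0604]
eef_rot: [0.713, 0.701, 0.001, -0.0]
contact_force: [-0.5, 1.2, -1.1]
opening: 0.523
```

```bash
python3 -c "
from h import *
go([.4835,.3315,.0245],-1.1)
grip_overlay('side',(185,165,235,215),5,'o6',(60,75,90),off=-.015)
crop('top',(145,210,195,260),8,'o6t')"
```

```text
now [0.4831 0.2729 0.0604] yaw -1.01 tilt -1.0 clock 6.5833 F [-0.48  1.18 -1.08] op 46.1
shift [ 0.078  -0.0009  0.048 ] turn 0.0008
59.99999999999999 lowest z -0.0002
75.0 lowest z -0.0012
90.0 lowest z 0.0009
```

View pics/o6.png

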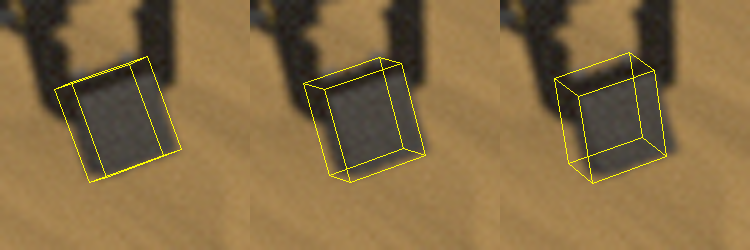

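jog_arm([
  [[-0.003,0,0.001],0],
  [[-0.008,0,0.002],0],
  [[-0.013,0,0.003],0],
  [[-0.018,0,0.004],0],
  [[-0.023,0,0.005],0],
  [[-0.028,0,0.006],0],
  [[-0.033,0,0.006],0],
  [[-0.033,0,0.006],0],
])

```text
clock: 7.35
tool_pos: [0.4827, 0.245, 0.0558]
eef_rot: [0.714, 0.7, -0.0, 0.0]
contact_force: [0.1, -0.7, 1.6]
opening: 0.521
```

```bash
python3 -c "
from h import *
go([.4835,.3315,.0245],-1.1)
grip_overlay('side',(185,165,235,215),5,'o7',(60,75,90),off=-.015)"
```

```text
now [0.4827 0.245  0.0558] yaw -1.16 tilt -1.0 clock 7.35 F [ 0.08 -0.66  1.59] op 45.9
shift [ 0.1153 -0.0013  0.0416] turn -0.0005
59.99999999999999 lowest z -0.0048
75.0 lowest z -0.0059
90.0 lowest z -0.0037
```

View pics/o7.png

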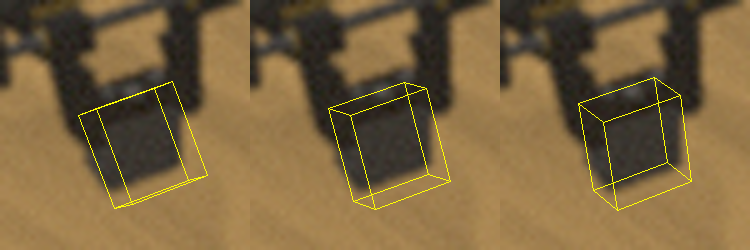

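```bash
python3 -c "
from h import *
s=get_state()
o=[]
for c,rc in (('side',(180,150,240,220)),('top',(150,200,220,270))):
    im=snapshot(c);l,t,r_,b=rc
    a=cv2.resize(im[t:b,l:r_,::-1],None,fx=6,fy=6,interpolation=2)
    P=bat(np.array([s['tool_pos'][0],s['tool_pos'][1],0]),np.pi/2,np.radians(-1.1));draw(a,c,P,6,l,t,(0,255,255))
    o.append(cv2.resize(a,(390,420)))
cv2.imwrite('pics/o8.png',np.hstack(o))"
```

```text
(no output)
```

View pics/o8.png

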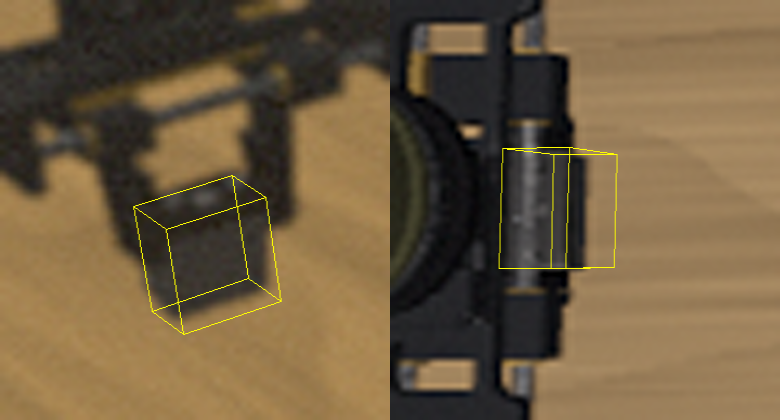

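```bash
python3 -c "
from h import *
s=get_state()
im=snapshot('side');l,t,r_,b=(185,165,235,215);o=[cv2.resize(im[t:b,l:r_,::-1],None,fx=8,fy=8,interpolation=2)]
cv2.imwrite('pics/raw9.png',np.clip(o[0].astype(float)*1.8,0,255).astype(np.uint8))
rows=[]
for ph in (70,80,90):
  rr=[]
  for ey in (.245,.250,.255,.260):   # low base edge(+/-) y of base centre
    phi=np.radians(ph);z=.014*np.cos(phi)
    a=cv2.resize(im[t:b,l:r_,::-1],None,fx=4,fy=4,interpolation=2);a=np.clip(a.astype(float)*1.6,0,255).astype(np.uint8)
    draw(a,'side',bat(np.array([s['tool_pos'][0],ey,z]),phi,np.radians(-1.1)),4,l,t,(0,255,255));rr.append(a)
  rows.append(np.hstack(rr))
cv2.imwrite('pics/fit9.png',np.vstack(rows))"
```

```text
(no output)
```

View pics/raw9.png

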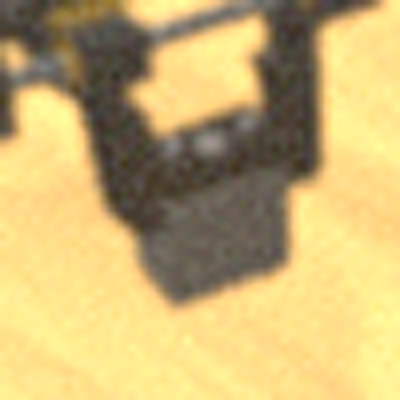

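View pics/fit9.png

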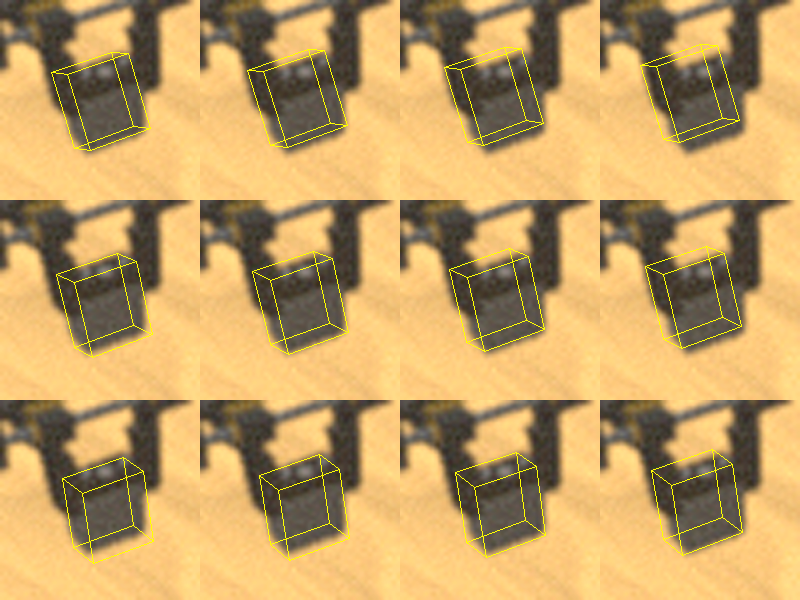

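jog_arm([
  [[0,0,0],0],
  [[0,0,0],0],
  [[0,0,0],0],
  [[0,0,0],0],
  [[0,0,0],0],
], gripper=58)

```text
clock: 7.97
tool_pos: [0.4825, 0.2465, 0.0557]
eef_rot: [0.714, 0.7, -0.0, -0.0]
contact_force: [-0.1, -0.1, 1.2]
opening: 0.656
```

```bash
python3 -c "
from h import *
go([.4835,.3315,.0245],-1.1)
s=get_state()
im=snapshot('side');l,t,r_,b=(185,165,235,215)
rr=[]
for ey in (.248,.251,.254,.257):
    a=cv2.resize(im[t:b,l:r_,::-1],None,fx=4,fy=4,interpolation=2);a=np.clip(a.astype(float)*1.6,0,255).astype(np.uint8)
    draw(a,'side',bat(np.array([s['tool_pos'][0],ey,0]),np.pi/2,np.radians(-1.1)),4,l,t,(0,255,255));rr.append(a)
a=cv2.resize(im[t:b,l:r_,::-1],None,fx=8,fy=8,interpolation=2);a=np.clip(a.astype(float)*1.6,0,255).astype(np.uint8)
cv2.imwrite('pics/fit10.png',np.vstack([np.hstack(rr),np.hstack([a,a*0])]))"
```

```text
now [0.4825 0.2465 0.0557] yaw -1.08 tilt -1.0 clock 7.9667 F [-0.12 -0.14  1.23] op 57.8
shift [ 0.1134 -0.0009  0.0417] turn 0.0002
```

View pics/fit10.png

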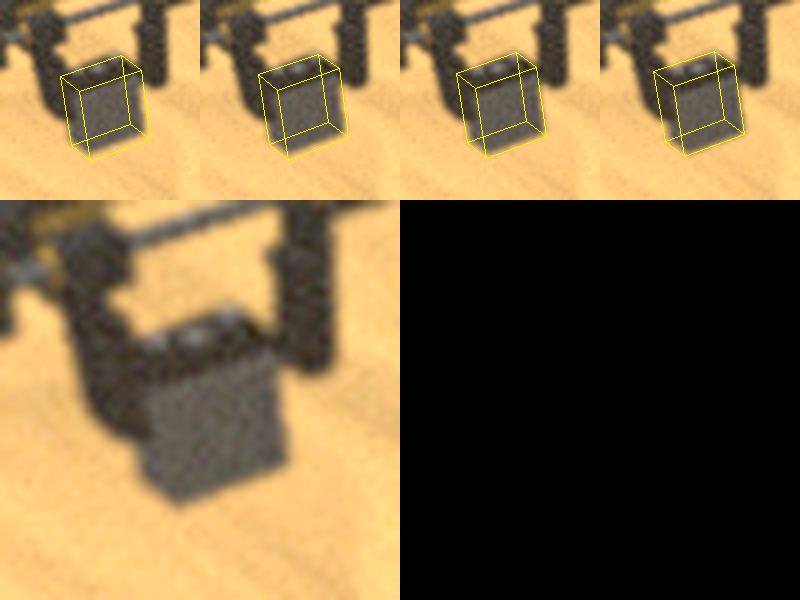

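jog_arm([
  [[0,0,-0.04],0],
  [[0,0,-0.08],0],
  [[0.05,0,-0.08],0],
  [[0.1,0,-0.08],0],
  [[0.15,0,-0.08],0],
  [[0.16,0,-0.08],0],
])

```text
clock: 8.52
tool_pos: [0.4833, 0.3756, 0.1164]
eef_rot: [0.711, 0.703, 0.003, -0.003]
contact_force: [0.7, 1.5, -0.0]
opening: 0.654
```

```bash
python3 -c "
from h import *
s=get_state();print(s['tool_pos'],s['clock'])
o=[]
for c,rc in (('side',(185,155,235,215)),('top',(155,210,205,270))):
    im=snapshot(c);l,t,r_,b=rc
    a=cv2.resize(im[t:b,l:r_,::-1],None,fx=8,fy=8,interpolation=2);a=np.clip(a.astype(float)*1.6,0,255).astype(np.uint8)
    a2=a.copy()
    P=bat(np.array([.4828,.255,0]),np.pi/2,np.radians(-1.1));draw(a2,c,P,8,l,t,(0,255,255))
    o.append(a2)
cv2.imwrite('pics/o11.png',np.hstack(o))
print(proj('top',P))"
```

```text
[0.48328738 0.37560287 0.11635676] 8.5167
[[225.24610593 186.36512205]
 [225.37445168 175.02872441]
 [244.31329894 174.4193103 ]
 [244.20020379 185.81794128]
 [224.16319723 177.5605928 ]
 [224.30036284 165.53799219]
 [244.3991696  164.83533088]
 [244.27918058 176.92794942]]
```

View pics/o11.png

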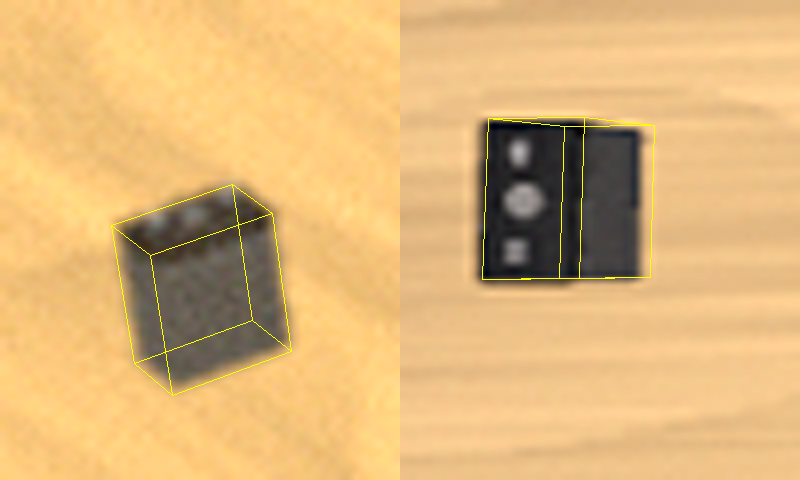

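```bash
python3 -c "
from h import *
go([.4825,.257,.116],-1.1);go([.4825,.257,.056],-1.1)"
```

```text
now [0.4837 0.3696 0.1157] yaw -0.81 tilt -1.0 clock 8.6167 F [ 0.14 -0.57  0.21] op 58.4
shift [-0.1502  0.0005 -0.0008] turn 0.0025
now [0.4837 0.3696 0.1157] yaw -0.81 tilt -1.0 clock 8.6167 F [ 0.14 -0.57  0.21] op 58.4
shift [-0.1503  0.0005  0.0792] turn 0.0025
```

jog_arm([
  [[-0.05,0,0],0],
  [[-0.1,0,0],0],
  [[-0.14,0,0],0],
  [[-0.148,0,0],0],
  [[-0.148,0,0],0],
  [[-0.148,0,0],0],
  [[-0.148,0,0],0],
])

```text
clock: 9.2
tool_pos: [0.4828, 0.2564, 0.1159]
eef_rot: [0.714, 0.701, 0.001, -0.0]
contact_force: [-0.7, 0.5, -0.1]
opening: 0.657
```

```bash
python3 -c "
from h import *
go([.4825,.257,.056],-1.1)"
```

```text
now [0.4828 0.2564 0.1159] yaw -1.04 tilt -1.0 clock 9.2 F [-0.7   0.54 -0.11] op 57.9
shift [ 0.0007 -0.0005  0.0798] turn 0.0005
```

jog_arm([
  [[0,0,0.03],0],
  [[0,0,0.06],0],
  [[0,0,0.075],0],
  [[0,0,0.08],0],
  [[0,0,0.08],0],
  [[0,0,0.08],0],
])

```text
clock: 9.7
tool_pos: [0.483, 0.256, 0.0562]
eef_rot: [0.714, 0.701, 0.0, 0.0]
contact_force: [1.0, 0.1, 0.4]
opening: 0.659
```

jog_arm([
  [[0,0,0],0],
  [[0,0,0],0],
  [[0,0,0],0],
  [[0,0,0],0],
  [[0,0,0],0],
  [[0,0,0],0],
], gripper=40, newtons=25)

```text
clock: 10.2
tool_pos: [0.4833, 0.2557, 0.0567]
eef_rot: [0.714, 0.7, 0.001, 0.0]
contact_force: [-0.5, 0.5, 6.0]
opening: 0.521
```

jog_arm([
  [[0,0,-0.02],0],
  [[0,0,-0.06],0],
  [[0,0,-0.11],0],
  [[0,0,-0.14],0],
  [[0,0,-0.14],0],
  [[0,0,-0.14],0],
])

```text
clock: 10.7
tool_pos: [0.4832, 0.2556, 0.1617]
eef_rot: [0.714, 0.7, 0.001, 0.0]
contact_force: [0.0, 0.0, -1.6]
opening: 0.521
```

```bash
python3 -c "
from h import *
print('cell3');go([.5482,-.1065,.161],2.7)
s=get_state();tp=s['tool_pos']
o=[]
for c,rc in (('side',(185,135,245,205)),('top',(125,200,185,270))):
    im=snapshot(c);l,t,r_,b=rc
    a=cv2.resize(im[t:b,l:r_,::-1],None,fx=6,fy=6,interpolation=2);a=np.clip(a.astype(float)*1.6,0,255).astype(np.uint8)
    P=bat(np.array([tp[0],tp[1],tp[2]-.056]),np.pi/2,np.radians(-1.1));draw(a,c,P,6,l,t,(0,255,255))
    o.append(a)
cv2.imwrite('pics/o12.png',np.hstack(o))
"
```

```text
cell3
now [0.4832 0.2556 0.1617] yaw -1.09 tilt -1.0 clock 10.7 F [ 0.02  0.04 -1.59] op 45.9
shift [-0.481   0.0959  0.0005] turn -0.0331
```

View pics/o12.png

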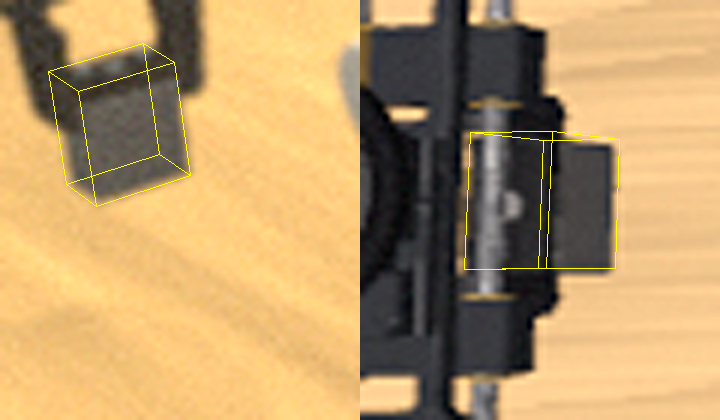

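```bash
python3 -c "
from h import *
print(toplane('top',128,380,0.0),toplane('top',112,388,0.154))
print([ (m['p'],toplane('top',*m['pixel'],0).round(3)) for m in mark_of('torch','top')[:2]])
"
```

```text
[ 0.73156999 -0.24148221  0.        ] [ 0.71825965 -0.23734646  0.154     ]
[(0.65, array([ 0.722, -0.233,  0.   ]))]
```

jog_arm([
  [[-0.04,0.008,0],0],
  [[-0.09,0.018,0],-0.01],
  [[-0.14,0.028,0],-0.02],
  [[-0.19,0.038,0],-0.033],
  [[-0.24,0.048,0],-0.033],
  [[-0.29,0.058,0],-0.033],
  [[-0.34,0.068,0],-0.033],
  [[-0.39,0.078,0],-0.033],
  [[-0.43,0.086,0],-0.033],
  [[-0.46,0.092,0],-0.033],
  [[-0.475,0.095,0],-0.033],
  [[-0.482,0.096,0],-0.033],
  [[-0.482,0.096,0],-0.033],
  [[-0.482,0.096,0],-0.033],
  [[-0.482,0.096,0],-0.033],
])

```text
clock: 12.1
tool_pos: [0.5477, -0.1048, 0.1605]
eef_rot: [0.689, 0.725, 0.0, -0.001]
contact_force: [0.6, 0.8, -2.1]
opening: 0.517
```

```bash
python3 -c "
from h import *
go([.5482,-.1077,.147],2.7)
s=get_state();tp=s['tool_pos']
o=[]
for c,rc in (('side',(270,160,370,260)),('top',(290,130,390,230))):
    im=snapshot(c);l,t,r_,b=rc
    a=cv2.resize(im[t:b,l:r_,::-1],None,fx=4,fy=4,interpolation=2);a=np.clip(a.astype(float)*1.6,0,255).astype(np.uint8)
    P=bat(np.array([tp[0],tp[1]+.0012,tp[2]-.0565]),np.pi/2,np.radians(2.7));draw(a,c,P,4,l,t,(0,255,255))
    o.append(a)
cv2.imwrite('pics/o13.png',np.hstack(o))
"
```

```text
now [ 0.5477 -0.1048  0.1605] yaw 2.89 tilt -1.0 clock 12.1 F [ 0.61  0.78 -2.11] op 45.5
shift [-0.004   0.0005  0.018 ] turn 0.0016
```

View pics/o13.png

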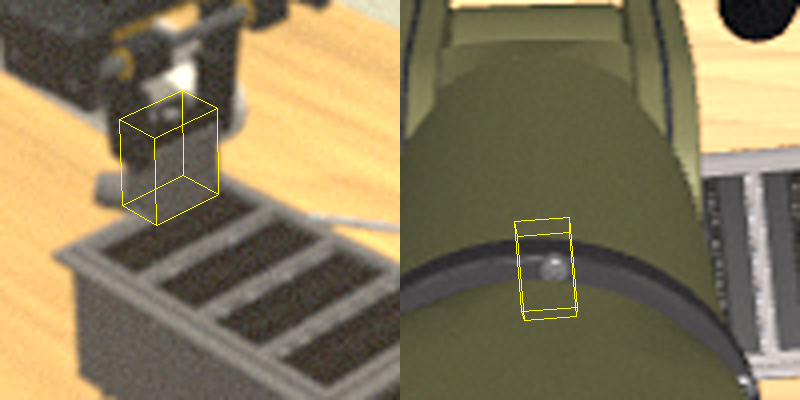

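jog_arm([
  [[-0.002,0,0.01],0],
  [[-0.004,0,0.018],0],
  [[-0.004,0,0.022],0],
  [[-0.004,0,0.026],0],
  [[-0.004,0,0.03],0],
  [[-0.004,0,0.034],0],
  [[-0.004,0,0.038],0],
  [[-0.004,0,0.041],0],
  [[-0.004,0,0.044],0],
  [[-0.004,0,0.044],0],
])

```text
clock: 13.03
tool_pos: [0.5479, -0.1104, 0.1273]
eef_rot: [0.69, 0.724, -0.0, -0.0]
contact_force: [0.7, 0.7, -1.6]
opening: 0.519
```

jog_arm([
  [[0,0,0.002],0],
  [[0,0,0.004],0],
  [[0,0,0.006],0],
  [[0,0,0.006],0],
])

```text
clock: 13.37
tool_pos: [0.5482, -0.1106, 0.1244]
eef_rot: [0.69, 0.723, 0.0, 0.0]
contact_force: [-2.3, 0.7, 9.8]
opening: 0.522
```

jog_arm([
  [[0,0,-0.015],0],
  [[0,0,-0.035],0],
  [[0,0,-0.042],0],
  [[-0.03,0,-0.042],0],
  [[-0.055,0,-0.042],0],
  [[-0.058,0,-0.042],0],
  [[-0.058,0,-0.042],0],
  [[-0.058,0,-0.042],0],
])

```text
clock: 14.03
tool_pos: [0.55, -0.1531, 0.1547]
eef_rot: [0.69, 0.724, 0.0, -0.0]
contact_force: [-0.2, 1.4, -2.3]
opening: 0.52
```

```bash
python3 -c "
from h import *
go([.5503,-.1544,.128],2.7)
s=get_state();tp=s['tool_pos']
o=[]
for c,rc in (('side',(270,160,370,260)),):
    im=snapshot(c);l,t,r_,b=rc
    a=cv2.resize(im[t:b,l:r_,::-1],None,fx=5,fy=5,interpolation=2);a=np.clip(a.astype(float)*1.6,0,255).astype(np.uint8)
    P=bat(np.array([tp[0],tp[1]+.0012,tp[2]-.0565]),np.pi/2,np.radians(2.7));draw(a,c,P,5,l,t,(0,255,255))
    o.append(a)
cv2.imwrite('pics/o14.png',np.hstack(o))
"
```

```text
now [ 0.55   -0.1531  0.1547] yaw 2.7 tilt -1.0 clock 14.0333 F [-0.19  1.37 -2.35] op 45.8
shift [-0.0019  0.0003  0.0356] turn -0.0
```

View pics/o14.png

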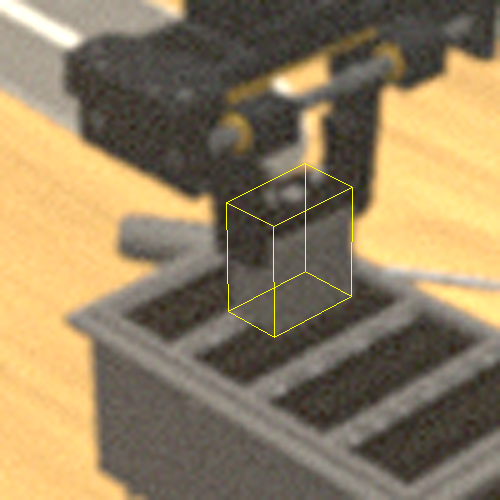

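jog_arm([
  [[0,0,0.01],0],
  [[0,0,0.016],0],
  [[0,0,0.02],0],
  [[0,0,0.024],0],
  [[0,0,0.028],0],
  [[0,0,0.032],0],
  [[0,0,0.036],0],
  [[0,0,0.036],0],
])

```text
clock: 14.75
tool_pos: [0.5498, -0.1538, 0.1271]
eef_rot: [0.69, 0.724, -0.0, -0.0]
contact_force: [0.4, 0.3, -1.4]
opening: 0.523
```

jog_arm([
  [[0,0,0.002],0],
  [[0,0,0.004],0],
  [[0,0,0.006],0],
  [[0,0,0.007],0],
  [[0,0,0.007],0],
])

```text
clock: 15.17
tool_pos: [0.5502, -0.154, 0.1243]
eef_rot: [0.69, 0.723, 0.0, 0.0]
contact_force: [-3.2, 1.0, 13.3]
opening: 0.522
```

jog_arm([
  [[0,0,-0.015],0],
  [[0,0,-0.035],0],
  [[0,0,-0.042],0],
  [[-0.03,0,-0.042],0],
  [[-0.057,0,-0.042],0],
  [[-0.0613,0,-0.042],0],
  [[-0.0613,0,-0.042],0],
  [[-0.0613,0,-0.042],0],
])

```text
clock: 15.83
tool_pos: [0.5521, -0.1991, 0.1538]
eef_rot: [0.69, 0.724, 0.0, -0.001]
contact_force: [-0.9, -0.6, -1.2]
opening: 0.517
```

```bash
python3 -c "
from h import *
go([.5526,-.2000,.128],2.7)"
```

```text
now [ 0.5521 -0.1991  0.1538] yaw 2.69 tilt -1.0 clock 15.8333 F [-0.95 -0.56 -1.19] op 45.6
shift [-0.0013  0.0006  0.0344] turn -0.0001
```

jog_arm([
  [[0,0,0.01],0],
  [[0,0,0.016],0],
  [[0,0,0.02],0],
  [[0,0,0.024],0],
  [[0,0,0.028],0],
  [[0,0,0.032],0],
  [[0,0,0.035],0],
  [[0,0,0.035],0],
])

```text
clock: 16.5
tool_pos: [0.5519, -0.1996, 0.1271]
eef_rot: [0.69, 0.724, -0.0, -0.0]
contact_force: [0.1, 0.2, -1.7]
opening: 0.521
```

jog_arm([
  [[0,0,0.002],0],
  [[0,0,0.004],0],
  [[0,0,0.006],0],
  [[0,0,0.007],0],
  [[0,0,0.007],0],
])

```text
clock: 16.92
tool_pos: [0.5521, -0.1997, 0.1223]
eef_rot: [0.69, 0.724, -0.0, -0.0]
contact_force: [0.7, 0.4, -1.3]
opening: 0.518
```

jog_arm([
  [[0,0,0.004],0],
  [[0,0,0.008],0],
  [[0,0,0.012],0],
  [[0,0,0.016],0],
  [[0,0,0.02],0],
  [[0,0,0.024],0],
  [[0,0,0.024],0],
])

```text
clock: 17.5
tool_pos: [0.5519, -0.1996, 0.1038]
eef_rot: [0.69, 0.724, -0.0, -0.001]
contact_force: [0.8, -0.1, -2.1]
opening: 0.519
```

jog_arm([
  [[0,0,0.004],0],
  [[0,0,0.008],0],
  [[0,0,0.012],0],
  [[0,0,0.016],0],
  [[0,0,0.02],0],
  [[0,0,0.024],0],
  [[0,0,0.024],0],
])

```text
clock: 18.08
tool_pos: [0.552, -0.1996, 0.0859]
eef_rot: [0.69, 0.724, -0.0, -0.0]
contact_force: [0.5, 0.3, -2.0]
opening: 0.517
```

jog_arm([
  [[0,0,0.004],0],
  [[0,0,0.008],0],
  [[0,0,0.012],0],
  [[0,0,0.016],0],
  [[0,0,0.02],0],
  [[0,0,0.022],0],
  [[0,0,0.022],0],
])

```text
clock: 18.67
tool_pos: [0.552, -0.1997, 0.0696]
eef_rot: [0.69, 0.724, -0.0, -0.0]
contact_force: [-0.1, -0.0, -2.8]
opening: 0.522
```

jog_arm([
  [[0,0,0.0015],0],
  [[0,0,0.003],0],
  [[0,0,0.0045],0],
  [[0,0,0.006],0],
  [[0,0,0.006],0],
])

```text
clock: 19.08
tool_pos: [0.5523, -0.1998, 0.0654]
eef_rot: [0.69, 0.724, 0.0, 0.0]
contact_force: [0.3, 0.4, -1.2]
opening: 0.52
```

jog_arm([
  [[0,0,0.001],0],
  [[0,0,0.002],0],
  [[0,0,0.003],0],
  [[0,0,0.003],0],
])

```text
clock: 19.42
tool_pos: [0.5524, -0.1999, 0.0647]
eef_rot: [0.69, 0.724, 0.0, 0.0]
contact_force: [-2.4, 1.2, 10.2]
opening: 0.516
```

jog_arm([
  [[0,0,-0.001],0],
  [[0,0,-0.001],0],
  [[0,0,-0.001],0],
  [[0,0,-0.001],0],
  [[0,0,-0.001],0],
], gripper=55, newtons=5)

```text
clock: 19.83
tool_pos: [0.5524, -0.1998, 0.0639]
eef_rot: [0.69, 0.724, 0.0, 0.0]
contact_force: [0.7, -0.4, 1.4]
opening: 0.622
```

jog_arm([
  [[0,0,-0.004],0],
  [[0,0,-0.01],0],
  [[0,0,-0.018],0],
  [[0,0,-0.026],0],
  [[0,0,-0.034],0],
  [[0,0,-0.042],0],
  [[0,0,-0.05],0],
  [[0,0,-0.058],0],
])

```text
clock: 20.5
tool_pos: [0.5525, -0.1998, 0.1085]
eef_rot: [0.69, 0.723, 0.0, 0.0]
contact_force: [-1.0, 0.5, -0.0]
opening: 0.622
```

jog_arm([
  [[0,0,-0.03],0],
  [[0,0,-0.08],0],
  [[0,0,-0.13],0],
  [[0.05,0,-0.15],0],
  [[0.1,0,-0.15],0],
  [[0.15,0,-0.15],0],
  [[0.2,0,-0.15],0],
  [[0.25,0,-0.15],0],
  [[0.3,0,-0.15],0],
  [[0.35,0,-0.15],0],
  [[0.4,0,-0.15],0],
  [[0.4,0,-0.15],0],
  [[0.4,0,-0.15],0],
  [[0.4,0,-0.15],0],
])

```text
clock: 21.67
tool_pos: [0.538, 0.0992, 0.2203]
eef_rot: [0.69, 0.724, -0.0, 0.0]
contact_force: [0.0, -0.7, -0.1]
opening: 0.621
```

```bash
python3 -c "
from h import *
s=get_state();print(s['tool_pos'],s['clock'],s['contact_force'])
crop('top',(300,155,420,240),5,'f1');cv2.imwrite('pics/f2.png',snapshot('side')[:,:,::-1]);
crop('side',(280,190,400,300),5,'f3')
print(boxes_of('battery','top')[:3])"
```

```text
[0.53804801 0.09922031 0.22030633] 21.6667 [ 0.01357434 -0.71096105 -0.1264043 ]
[]
```

View pics/f1.png

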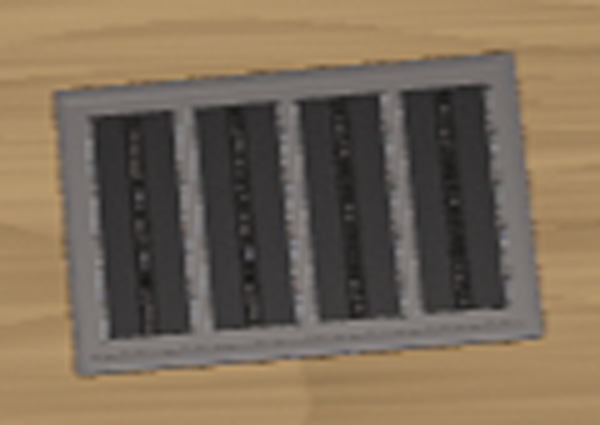

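View pics/f2.png

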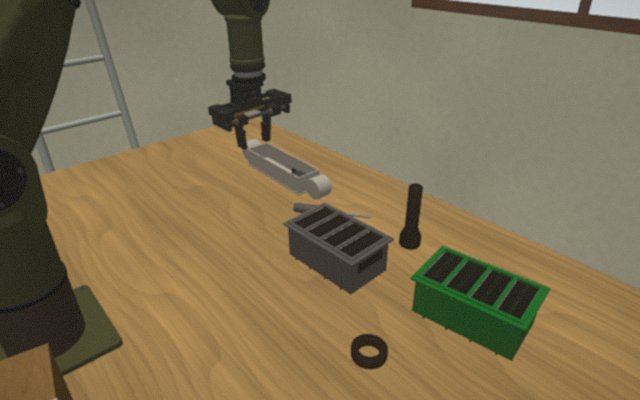

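View pics/f3.png

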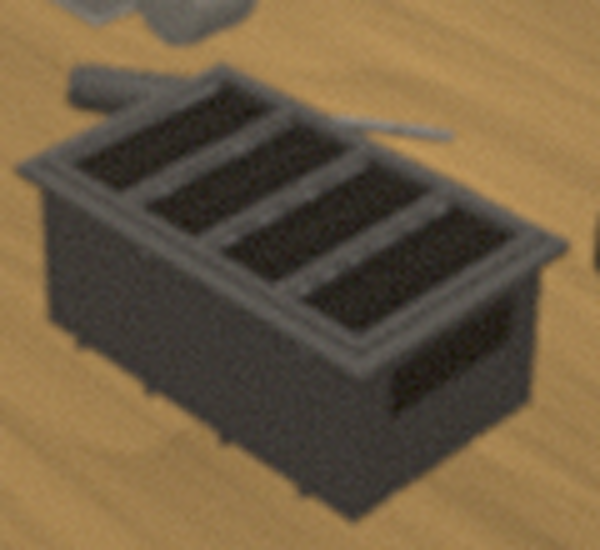

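The flaps have closed over all four cells and the gripper is empty. The bystanders are where they were in the first picture.

```bash
python3 -c "
from plant import *
print(workorder.finish_job())"
```

```text
the job is handed in; nothing more can be done
None
```

The battery is standing in the crate's third cell along from the +y end (cell1), terminals up, released, and I handed the job in at about 22 s of the 61 s.

- **Standing it up:** I gripped the terminal end at 3 N and lifted along an arc, which only turned the battery part of the way (roughly 40–45°). Shaking it gently and dragging its base edge along the bench brought it the rest of the way. I then let go, and the side and top pictures showed it upright and free-standing.
- **Finding the empty cell:** I took it again higher up at 25 N and felt through the flaps. The cells at y ≈ −0.107 (cell3) and −0.153 (cell2) stopped the battery at occupied height, at 10–13 N. Cell1 let it through, and it met the floor about 60 mm lower, at about 10 N.
- **Last checks:**
  - The tool force was near zero when I lifted away, and the gripper was empty.
  - The flaps were closed in the pictures afterwards.
  - The light, torch, tape and screwdriver had not visibly moved.
  - I could not see the battery under the flaps. Its seat is inferred from the floor-contact height, which agrees to within about 1 mm, and from the tool position.

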